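Load a tube rack into the bench incubator

TASK

Load the tube rack into the small incubator: set it upright on the raised, sprung platform of the loading shuttle and let go. Then press the rack down from above and hold it there until the latch has swung in and the platform stays down by itself. Only then push the shuttle all the way in, tipping no tubes out and leaving the petri dish, the roll of tape and the beaker where they are.

Things in the scene. Friction and masses are not known exactly. Their poses are not given: they have to be found in the camera images.
- rack: Yellow plastic rack, a block 62 x 118 x 30 mm (x, y, z), 80 to 150 g; six 2 ml tubes (12 mm across, caps 14 mm) stand in it up to 49 mm above its underside, the other holes are empty. Origin: centre of its underside; z up, y along its length. Grasp it across its 62 mm, at the middle of its long sides. It may stand on the platform either way round.
- press_spot (a point): Middle of a patch of the rack's top with no tubes, to press on: at x -8, y -18, z 30 mm of the rack; moves with it. Nearest tubes, x, y in mm of the rack: (18.6,-9.3), (18.6,-28), (0,9.3), (-18.6,-46.5); the others (0,28), (-18.6,46.5).
- incubator: White bench incubator, fixed. Origin: on the bench under the platform's centre with the shuttle fully out; x points into the housing, z up. Housing: x 70 to 180, y -77 to 77 mm, top at z 102 mm with a clear window. Its mouth faces -x (the robot); the header over the mouth has its underside at z 87 mm, so the tubes pass under it only with the platform latched down.
- platform_top (a point): Centre of the top face of the sprung grey metal platform; axes as the incubator's. z 46 mm raised, 32 latched, 28.5 at the stop. The rack stands on it, length along y, in four corner guides (2.5 mm play a side, flared tops to 22 mm over the face, at y beyond +-44 mm); its sides stay free for fingers down to 2 mm over the face. Front panel 62 mm off towards -x, housing 70 mm towards +x.
- push_bar (a point): Centre of the outer (-x) face of the dark steel bar on the shuttle's front panel: 90 mm long (along y), 14 mm high, its face 20 mm proud of the panel and its middle 55 mm above the bench. Push it along the incubator's +x. The panel is 152 mm wide and reaches from z 6 to 89 mm. Axes as the incubator's.
- platform (a joint): How far the platform is pressed down, m: 0 raised, 0.014 held by the latch, 0.0175 bottom stop. It must go past 0.0145, best to 0.016 or more, for the latch to swing in. Spring: 6 N at the top, 11 N at the bottom; with the latch's resistance a slow press (15 to 20 mm/s) takes up to about 16 N, a fast one more.
- latch (a joint): Angle of the steel latch bar with two hooks, between platform and front panel, rad: 0 closed. The platform pushes it open to about 0.27 on the way down; held down, it swings back slowly (damped, 0.5 to 1 s) over the platform's rods. Below 0.06 with the platform down: caught.
- shuttle (a joint): How far the loading shuttle is pushed in, m: 0 fully out, 0.132 home with its front panel against the housing. It starts between 0 and 0.015 (the housing is that much nearer to the platform), rubs with about 5 N and stays where it is left.
- petri: Bystander: clear petri dish with pale contents, 69 mm across, 15 mm high, on the bench. Origin: centre of its underside.
- beaker: Bystander: empty clear beaker, 70 mm across, 86 mm high, standing behind the fixed mini centrifuge, a grey box with a black lid, 200 mm high, between the rack and the incubator (carry the rack over it). Origin: centre of its underside.
- tape: Bystander: green roll of tape lying flat, 66 mm across, 19 mm high, near the foot of the fixed monitor (310 mm high, its screen reaching to 460 mm left of the robot's centre line). Origin: centre of its underside.

How it is judged:
By the outcome, as a careful person would: the job done as asked, in the order asked, and still so for the second after the job is handed in, with the robot touching nothing.
It also fails if it takes over 72 s, if anything falls off the work surface, if the arm or the gripper's body presses on something with over 40 N, if the wrist force passes 120 N, or if a joint passes its speed limit or range.

ROBOT

A 6-joint arm with a two-finger parallel gripper is mounted at the origin on the work surface; the furniture and walls round the work are solid. World frame = base frame: x ahead of the robot, y to its left, z up, the work surface at z = 0. Lengths are in m, angles in rad, forces in N, time in s.
With the tool pointing down it reaches from about 0.3 to 0.875 m from the base axis. Payload 6.4 kg.
Tool frame: the origin (TCP) lies on the centre line of the jaws, within the pads' length; the fingertips stand ctrl.tip_extent ahead of it and the grasp point (between the pads) lies 8 mm behind it (ctrl.tip_extent is the distance from the TCP to the fingertips, in m); z points along the fingers, y is the line along which they close (so a half turn about z gives the same grasp; the last joint's range is limited). The gripper opens to 85 mm and grips with 20 to 120 N. Pads are 22 mm wide; open, the fingers measure 114 mm over their backs; the gripper's body (76 mm by 85 mm) begins 54 mm behind the grasp point. The pads swing forward as they close: fully open they stand 13 mm farther back than shut.
Start: joints at [0.988, 0.181, 1.607, -0, 1.354, -0.206], TCP at [0.212, 0.535, 0.242] pointing down, gripper open.
Joint ranges: [-2.99, 2.99], [-0.89, 2.07], [0.3, 2.58], [-1.14, 4.28], [0, 2.63], [-3.12, 3.12]. Speed limits (rad/s): [2.57, 2.57, 3.01, 3.14, 3.14, 3.14].

INTERFACE

Orientations are given as a unit quaternion [w, x, y, z].
In Python, from bench import ctrl gives the robot as it stands.
- The arm moves only by the shell command python3 -m handwheel 'ROWS'. ROWS is JSON, a list of rows, each a list of 7 numbers: the turn, a rotation vector about the tool's x, y, z as a fraction of full scale, then the shift along the tool's x, y, z as a fraction of full scale, then the opening, from 0 (shut) to 1 (fully open). In form: [[rx, ry, rz, x, y, z, jaw], ...]. A call has exactly 8 rows; each row shifts and turns the commanded pose from where the row before left it, along the tool's axes as they then stand; what a row does not reach is not made up. Full scale, the value 1, is 300 mm for a shift and pi rad for a turn. A row lasts 1/10 s, in which the tool goes at most 50 mm and 8.59 degrees, less where a joint would pass 70% of its speed; a pose out of reach is approached as far as the arm can. A call with a number of a shift or a turn outside -1 to 1 is refused whole. A call with a gripper value outside its range is refused whole. The fingers move at their own pace and stop on an object; the grip force is fixed at half the most. Time passes only in rows, so rows that do not move let the fingers close, or fill a call up. It gives the time, the measured TCP pose, the force, the opening and the grip force at its end, in the units of the state.
- ctrl.get_obs(): the state, without advancing time (a new reading comes with each control period).
- ctrl.camera(name): name is "side" or "top"; returns the picture (420x560x3 uint8, blue, green, red); there is no depth.
- ctrl.camera_model(name): a dict with "camera_matrix" (3x3 intrinsics, pixels), "cam_to_world" (4x4, takes a point from camera to world coordinates). Camera axes: x right, y up, looking along -z (the intrinsics and any distortion apply to the point x, -y, -z); pixel columns grow to the right and rows downward; lengths in m; the calibration is good to about 2 mm. A picture is of the moment at which its call begins. camera_model takes no time and is no camera call.
- ctrl.hand_in(): hands the job in; it is judged then, once.
The state is a dict: "time_s": time; "q": joint angles; "dq": joint speeds; "joint_efforts": joint torques, N m; "eef_pos": TCP position; "eef_rot": TCP orientation; "wrist_force": force on the tool from outside, world axes, zero at the start; "torque": the same for the moment, N m; "opening": opening from 0.0 (shut) to 1.0 (fully open); "grasp_force": force on a finger pad.
Only numpy, scipy, OpenCV 4.12 (cv2) and the standard library are available. Lean on these libraries where they do the work, as an engineer would, in place of code of your own. Each camera call takes 0.05 s, during which the arm holds its last target. There are 200 camera calls.

## Working session

There is one attempt and no reset: what is moved stays moved. The work goes in short steps, Python scripts to look and compute and a shell command to move; the robot and the scene stay as the last step left them, time stands still between calls to the robot, and variables do not carry over. Pictures are saved under pics/ and viewed, at most 10 in all, crops included, and the job is handed in when it is done.

```bash
ls; mkdir -p pics; python3 - <<'E'
from bench import ctrl
import cv2
for n in("side","top"):
    cv2.imwrite(f"pics/{n}0.png",ctrl.camera(n)); m=ctrl.camera_model(n); print(n,m)
o=ctrl.get_obs(); print(o["time_s"],o["eef_pos"],o["eef_rot"],o["opening"],ctrl.tip_extent)
E
```

```text
pics
side {'camera_matrix': array([[517.10858761,   0.        , 282.60962013],
       [  0.        , 517.10858761, 207.14858284],
       [  0.        ,   0.        ,   1.        ]]), 'cam_to_world': array([[ 0.9943935 ,  0.08607202, -0.06142611,  0.41603336],
       [-0.10370512,  0.68032049, -0.72554068, -0.90034044],
       [-0.02065931,  0.72784314,  0.68543238,  0.95257745],
       [ 0.        ,  0.        ,  0.        ,  1.        ]])}
top {'camera_matrix': array([[507.93678849,   0.        , 272.83977614],
       [  0.        , 507.93678849, 214.61406995],
       [  0.        ,   0.        ,   1.        ]]), 'cam_to_world': array([[ 0.01582361,  0.99880857, -0.04616324,  0.40500234],
       [-0.99976589,  0.01512358, -0.01547425,  0.04252847],
       [-0.01475766,  0.04639729,  0.99881405,  1.60225566],
       [ 0.        ,  0.        ,  0.        ,  1.        ]])}
0.1 [0.21125815 0.53425322 0.24145947] [-3.20190413e-04  1.87273323e-01  9.82307507e-01 -7.48931097e-04] 1.0019275647775505 0.011
```

View pics/side0.png

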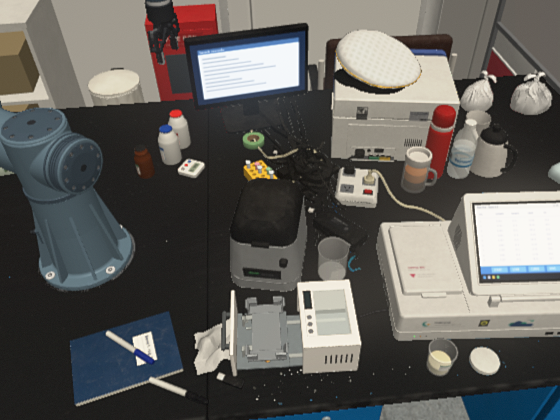

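View pics/top0.png

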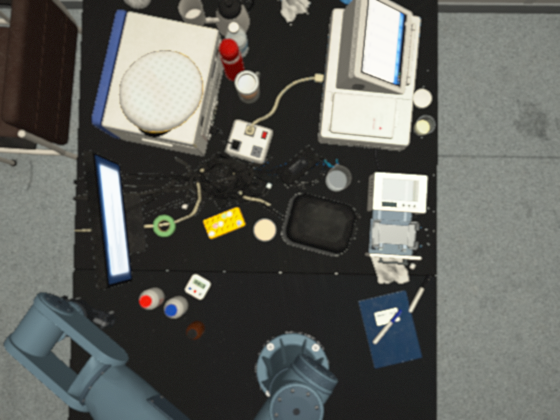

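```bash
python3 - <<'E'
import cv2,numpy as np
t=cv2.imread("pics/top0.png");s=cv2.imread("pics/side0.png")
def c(i,x,y,w,h,k=6):
    r=cv2.resize(i[y:y+h,x:x+w],None,fx=k,fy=k,interpolation=cv2.INTER_CUBIC)
    for a in range(-(-x//10)*10,x+w,10):
        cv2.line(r,((a-x)*k,0),((a-x)*k,6 if a%50 else 16),(0,0,255),1)
    for b in range(-(-y//10)*10,y+h,10):
        cv2.line(r,(0,(b-y)*k),(6 if b%50 else 16,(b-y)*k),(0,0,255),1)
    return r
o=np.zeros((600,800,3),np.uint8)
o[:,:450]=c(t,360,168,75,100)
o[:270,452:800]=c(t,197,200,58,45)
o[276:600,452:800]=c(s,235,140,58,54)
cv2.imwrite("pics/c1.png",o)
cv2.imwrite("pics/c2.png",c(s,215,270,155,112,5))
E
```

```text
(no output)
```

View pics/c1.png

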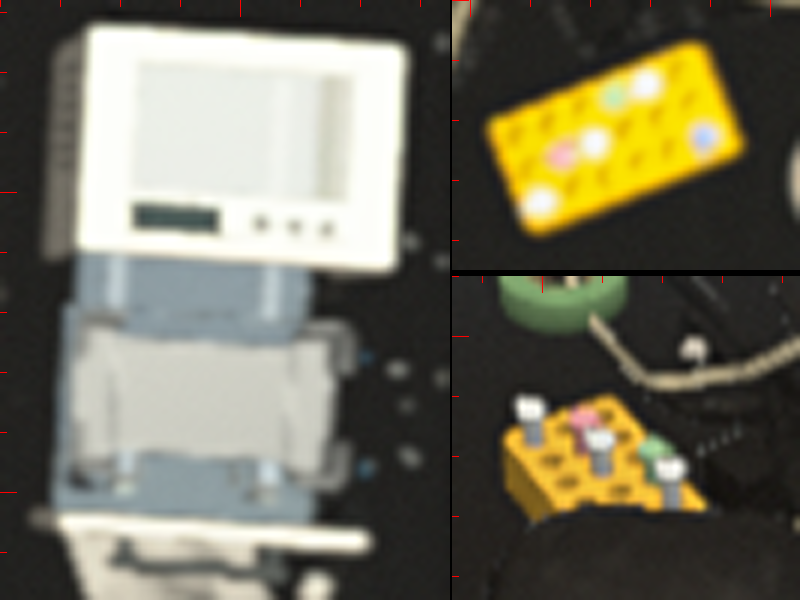

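View pics/c2.png

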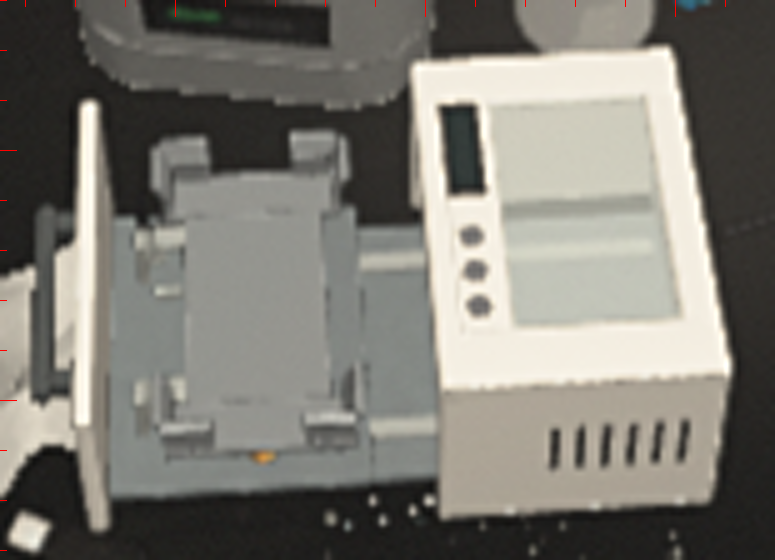

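```bash
cat >h.py <<'E'
import numpy as np
from bench import ctrl
from scipy.optimize import least_squares
def ray(n,uv,z):
    m=ctrl.camera_model(n);K=m["camera_matrix"];T=m["cam_to_world"]
    d=np.linalg.inv(K)@[uv[0],uv[1],1]; d=T[:3,:3]@[d[0],-d[1],-d[2]]
    return T[:3,3]+d*(z-T[2,3])/d[2]
def proj(n,p):
    m=ctrl.camera_model(n);K=m["camera_matrix"];T=m["cam_to_world"]
    c=T[:3,:3].T@(np.asarray(p)-T[:3,3]); h=K@[c[0],-c[1],-c[2]]; return h[:2]/h[2]
def fit(n,uvs,pts,z,th0):
    w=np.array([ray(n,u,z)[:2] for u in uvs]); pts=np.array(pts)
    R=lambda t:np.array([[np.cos(t),-np.sin(t)],[np.sin(t),np.cos(t)]])
    f=lambda v:(pts@R(v[2]).T+v[:2]-w).ravel()
    s=least_squares(f,[*w.mean(0),th0]); print(s.x,np.degrees(s.x[2]),"res mm",np.round(s.fun*1000,1)); return s.x
E
python3 - <<'E'
from h import *
T=lambda l,o,k=6,c=(0,0):[((x-c[0])/k+o[0],(y-c[1])/k+o[1]) for x,y in l]
# rack: left(+y)... top view up=+x, left=+y
r=T([(487,125),(700,40),(746,150),(533,236)],(197,200),6,(452,0))
a,b=.031,.059
print("rack");fit("top",r,[(a,b),(a,-b),(-a,-b),(-a,b)],.03,0.4)
tubes=T([(540,202),(562,156),(595,143),(614,96),(647,84),(704,138)],(197,200),6,(452,0))
for u in tubes: print(ray("top",u,.049)[:2])
print("inc");v=fit("top",T([(88,22),(407,45),(396,272),(78,250)],(360,168)),[(.18,.077),(.18,-.077),(.07,-.077),(.07,.077)],.102,0)
vs=fit("side",T([(413,63),(672,48),(730,372),(440,388)],(215,270),5),[(.07,.077),(.18,.077),(.18,-.077),(.07,-.077)],.102,0)
c,s=np.cos(v[2]),np.sin(v[2])
def inc(p): d=p[:2]-v[:2]; return np.round([c*d[0]+s*d[1],-s*d[0]+c*d[1]],4)
for u in T([(58,516),(370,535),(60,528),(370,550)],(360,168)): print("panel",inc(ray("top",u,.089)))
for u in T([(90,100),(98,525)],(215,270),5): print("panel side",inc(ray("side",u,.089)))
for u in T([(75,320),(355,325),(350,490),(75,490)],(360,168)): print("guide",inc(ray("top",u,.068)))
for u in T([(180,138),(320,133),(333,418),(186,428)],(215,270),5): print("guide side",inc(ray("side",u,.068)))
for u in T([(186,210),(324,210),(328,402),(184,402)],(215,270),5): print("plat side",inc(ray("side",u,.046)))
for u in T([(264,457)],(215,270),5): print("latch?",inc(ray("side",u,.03)))
for n,z,u in(("top",.015,(264.5,230)),("top",.086,(337,179)),("top",.019,(164,226))):print(ray(n,u,z))
E
```

```text
rack
[0.44952475 0.21664323 0.40103879] 22.977830175790217 res mm [-0.  -0.8  0.4  0.  -0.2  0.7 -0.1  0.1]
[0.41556565 0.2529619 ]
[0.43920881 0.24221195]
[0.44610675 0.22547382]
[0.47027106 0.21624599]
[0.47666333 0.19948564]
[0.44951729 0.1698115 ]
inc
[ 0.42053051 -0.3031956  -0.05147119] -2.949081979457644 res mm [-1.9 -1.9 -0.6  1.   1.5  1.4  1.  -0.4]
[ 0.42417977 -0.30332983 -0.05573976] -3.1936532068914496 res mm [-1.1  0.8  0.7 -0.2  0.9 -0.4 -0.6 -0.2]
panel [-0.0621  0.0773]
panel [-0.0611 -0.0764]
panel [-0.068   0.0759]
panel [-0.0684 -0.0768]
panel side [-0.06    0.0761]
panel side [-0.0538 -0.1172]
guide [0.0361 0.0708]
guide [ 0.0429 -0.0691]
guide [-0.0397 -0.0711]
guide [-0.049   0.0658]
guide side [-0.0238  0.0698]
guide side [0.0352 0.0684]
guide side [ 0.0338 -0.0666]
guide side [-0.0226 -0.0672]
plat side [-0.0228  0.0488]
plat side [0.0352 0.0449]
plat side [ 0.0324 -0.0462]
plat side [-0.0245 -0.0425]
latch? [ 0.006  -0.0593]
[0.42984105 0.09241899 0.015     ]
[ 0.58467675 -0.12431196  0.086     ]
[0.43738135 0.40687446 0.019     ]
```

```bash
cat >>h.py <<'E'
from scipy.spatial.transform import Rotation as Ro
def go(x,y,z,th):
    "print tool-axis shift (fractions) and turn needed to reach TCP x,y,z pointing down with tool y at world angle th"
    o=ctrl.get_obs();p=np.array(o["eef_pos"]);w=o["eef_rot"];R=Ro.from_quat([w[1],w[2],w[3],w[0]])
    best=None
    for k in(0,np.pi):
        t=th+k; Y=np.array([np.cos(t),np.sin(t),0]);Z=np.array([0,0,-1.]);X=np.cross(Y,Z)
        G=Ro.from_matrix(np.c_[X,Y,Z]); v=(R.inv()*G).as_rotvec()
        if best is None or np.linalg.norm(v)<np.linalg.norm(best[0]): best=(v,G)
    d=np.array([x,y,z])-p
    print("t",o["time_s"],"pos",np.round(p,4),"F",np.round(o["wrist_force"],1),"op",round(o["opening"],3),"gf",round(o["grasp_force"],1),"q6",np.round(o["q"][5],2))
    print("turn",np.round(best[0]/np.pi,4),"shift in now-axes",np.round(R.inv().apply(d)/.3,4),"in turned axes",np.round(best[1].inv().apply(d)/.3,4))
E
python3 -m handwheel '[[0,0,0,-0.033,-0.083,0,1],[0,0,0,-0.033,-0.083,0,1],[0,0,0,-0.033,-0.083,0,1],[0,0,0,-0.033,-0.083,0,1],[0,0,0,-0.033,-0.083,0,1],[0,0,0,-0.033,-0.083,0,1],[0,0,0.042,0,0,0,1],[0,0,0.042,0,0,0,1]]'
python3 -m handwheel '[[0,0,0.042,0,0,0,1],[0,0,0.042,0,0,0,1],[0,0,0.042,0,0,0,1],[0,0,0.042,0,0,0,1],[0,0,0,0,0,0,1],[0,0,0,0,0,0,1],[0,0,0,0,0,0,1],[0,0,0,0,0,0,1]]'
python3 -c "
from h import *
go(.4495,.2166,.1,.401)"
```

```text
time_s: 0.9
eef_pos: [0.2117, 0.3731, 0.2421]
eef_rot: [-0.0, 0.318, 0.948, -0.0]
wrist_force: [-0.1, 0.2, 0.4]
opening: 1.001
grasp_force: 0.0
time_s: 1.7
eef_pos: [0.2118, 0.3739, 0.2422]
eef_rot: [-0.0, 0.551, 0.835, -0.0]
wrist_force: [-0.6, -0.4, 1.0]
opening: 1.0
grasp_force: 0.0
t 1.7 pos [0.2118 0.3739 0.2422] F [-0.6 -0.4  1. ] op 1.0 gf 0.0 q6 0.37
turn [-0.      0.      0.0009] shift in now-axes [-0.7935  0.5226  0.4741] in turned axes [-0.792   0.5249  0.4741]
```

```bash
python3 -m handwheel '[[0,0,0,-0.099,0.0656,0,1],[0,0,0,-0.099,0.0656,0,1],[0,0,0,-0.099,0.0656,0,1],[0,0,0,-0.099,0.0656,0,1],[0,0,0,-0.099,0.0656,0,1],[0,0,0,-0.099,0.0656,0.05,1],[0,0,0,-0.099,0.0656,0.05,1],[0,0,0,-0.099,0.0656,0.05,1]]' >/dev/null
python3 -m handwheel '[[0,0,0,0,0,0.065,1],[0,0,0,0,0,0.065,1],[0,0,0,0,0,0.065,1],[0,0,0,0,0,0.065,1],[0,0,0,0,0,0.065,1],[0,0,0,0,0,0,1],[0,0,0,0,0,0,1],[0,0,0,0,0,0,1]]' >/dev/null
python3 - <<'E'
from h import *
import cv2
go(.4495,.2166,.015,.401)
i=ctrl.camera("side");j=ctrl.camera("top")
cv2.imwrite("pics/c3.png",np.hstack([cv2.resize(i[110:210,210:310],None,fx=4,fy=4),cv2.resize(j[170:270,180:280],None,fx=4,fy=4)]))
E
```

```text
t 3.3 pos [0.4506 0.2172 0.1009] F [0.4 0.6 0.7] op 0.995 gf 0.0 q6 -0.19
turn [0.0006 0.0001 0.0005] shift in now-axes [-2.000e-04 -4.600e-03  2.865e-01] in turned axes [-0.0003 -0.0041  0.2865]
```

View pics/c3.png

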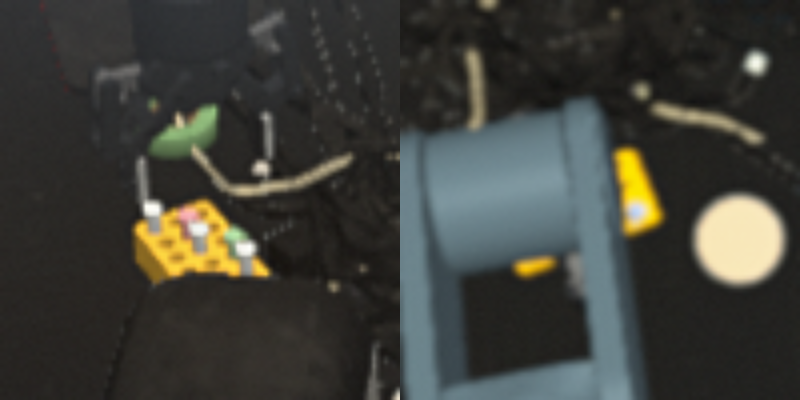

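The jaws stand over the rack, centred on its middle (side px ~(250,165)). The petri dish is clear, so I'm going down to grasp.

```bash
python3 -m handwheel '[[0,0,0,0,-0.004,0.045,1],[0,0,0,0,0,0.05,1],[0,0,0,0,0,0.05,1],[0,0,0,0,0,0.05,1],[0,0,0,0,0,0.05,1],[0,0,0,0,0,0.03,1],[0,0,0,0,0,0.01,1],[0,0,0,0,0,0,1]]' 
python3 -m handwheel '[[0,0,0,0,0,0,0.6],[0,0,0,0,0,0,0.5],[0,0,0,0,0,0,0.5],[0,0,0,0,0,0,0.5],[0,0,0,0,0,0,0.5],[0,0,0,0,0,0,0.5],[0,0,0,0,0,0,0.5],[0,0,0,0,0,0,0.5]]' 
```

```text
time_s: 4.2
eef_pos: [0.4483, 0.2164, 0.0139]
eef_rot: [-0.0, 0.552, 0.834, -0.0]
wrist_force: [-0.6, -0.6, -0.3]
opening: 0.997
grasp_force: 0.0
time_s: 5.0
eef_pos: [0.4497, 0.2167, 0.0155]
eef_rot: [0.001, 0.552, 0.834, 0.001]
wrist_force: [0.2, -0.0, 5.7]
opening: 0.716
grasp_force: 65.8
```

```bash
python3 -m handwheel '[[0,0,0,0,0,-0.03,0.5],[0,0,0,0,0,-0.08,0.5],[0,0,0,0,0,-0.12,0.5],[0,0,0,0,0,-0.13,0.5],[0,0,0,0,0,-0.13,0.5],[0,0,0,0,0,-0.13,0.5],[0,0,0,0,0,-0.13,0.5],[0,0,0,0,0,-0.1,0.5]]' 
python3 -m handwheel '[[0,0,0,0,0,-0.06,0.5],[0,0,0,0,0,-0.03,0.5],[0,0,0.02,0,0,0,0.5],[0,0,0.025,0,0,0,0.5],[0,0,0.025,0,0,0,0.5],[0,0,0.025,0,0,0,0.5],[0,0,0.025,0,0,0,0.5],[0,0,0.024,0,0,0,0.5]]' 
python3 -c "
from h import *
go(.422,-.303,.3,-.053)"
```

```text
time_s: 5.8
eef_pos: [0.4486, 0.2165, 0.2723]
eef_rot: [0.001, 0.552, 0.834, 0.001]
wrist_force: [0.0, 0.3, -2.3]
opening: 0.709
grasp_force: 65.6
time_s: 6.6
eef_pos: [0.4478, 0.2162, 0.2952]
eef_rot: [-0.001, 0.726, 0.688, -0.001]
wrist_force: [0.1, -0.4, -1.6]
opening: 0.709
grasp_force: 65.5
t 6.6 pos [0.4478 0.2162 0.2952] F [ 0.1 -0.4 -1.6] op 0.709 gf 65.5 q6 0.26
turn [-0.0007  0.0002 -0.0001] shift in now-axes [-1.733   0.0063 -0.015 ] in turned axes [-1.7329  0.0058 -0.0161]
```

```bash
python3 -m handwheel '[[0,0,0,-0.05,0.006,0,0.5],[0,0,0,-0.1,0,0,0.5],[0,0,0,-0.116,0,0,0.5],[0,0,0,-0.116,0,0,0.5],[0,0,0,-0.116,0,0,0.5],[0,0,0,-0.116,0,0,0.5],[0,0,0,-0.116,0,0,0.5],[0,0,0,-0.116,0,0,0.5]]' >/dev/null
python3 -m handwheel '[[0,0,0,-0.116,0,0,0.5],[0,0,0,-0.116,0,0,0.5],[0,0,0,-0.116,0,0,0.5],[0,0,0,-0.116,0,0,0.5],[0,0,0,-0.116,0,0,0.5],[0,0,0,-0.116,0,0,0.5],[0,0,0,-0.12,0,0,0.5],[0,0,0,-0.07,0,0,0.5]]' >/dev/null
python3 -m handwheel '[[0,0,0,0,0,0.05,0.5],[0,0,0,0,0,0.08,0.5],[0,0,0,0,0,0.08,0.5],[0,0,0,0,0,0.08,0.5],[0,0,0,0,0,0.08,0.5],[0,0,0,0,0,0.06,0.5],[0,0,0,0,0,0.03,0.5],[0,0,0,0,0,0,0.5]]' >/dev/null
python3 - <<'E'
from h import *
import cv2
go(.422,-.303,.0995,-.053)
i=ctrl.camera("side");j=ctrl.camera("top")
cv2.imwrite("pics/s4.png",i);cv2.imwrite("pics/t4.png",j)
r=cv2.resize(i[250:370,215:375],None,fx=5,fy=5,interpolation=cv2.INTER_CUBIC)
cv2.imwrite("pics/c4.png",r)
E
```

```text
t 9.0 pos [ 0.4236 -0.3007  0.1564] F [-1.2 -0.7 -2.4] op 0.709 gf 65.5 q6 -0.8
turn [-0.0009 -0.001   0.0012] shift in now-axes [-0.0086 -0.0045  0.1896] in turned axes [-0.008  -0.0049  0.1896]
```

View pics/c4.png

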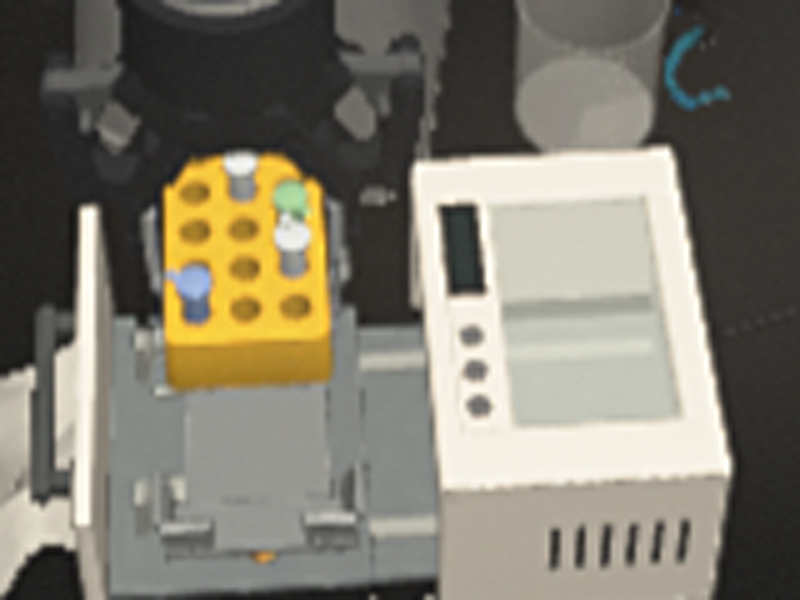

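```bash
python3 - <<'E'
from h import *
T=lambda l,o=(215,250),k=5:[np.array((x/k+o[0],y/k+o[1])) for x,y in l]
v=np.array([.422,-.303,-.053])
c,s=np.cos(v[2]),np.sin(v[2])
def inc(p): d=p[:2]-v[:2]; return np.round(1000*np.array([c*d[0]+s*d[1],-s*d[0]+c*d[1]]),1)
o=ctrl.get_obs(); print("tcp",inc(np.array(o["eef_pos"])))
zb=o["eef_pos"][2]-.0155
for u in T([(172,388),(330,380)]): print("rack bottom near",inc(ray("side",u,zb)))
for u in T([(165,342),(330,332)]): print("rack top near",inc(ray("side",u,zb+.03)))
for u in T([(195,310),(245,310),(295,307),(195,192)]): print("holes",inc(ray("side",u,zb+.03)))
for z in (.06,.068):
  for u in T([(160,520),(212,520),(305,515),(357,515)]): print("guide near",z,inc(ray("side",u,z)))
  for u in T([(152,240),(210,238),(292,234),(348,234)]): print("guide far",z,inc(ray("side",u,z)))
for u in T([(186,490),(327,490)]): print("plat",inc(ray("side",u,.046)))
for u in T([(263,556)]): print("orange",inc(ray("side",u,.03)))
E
```

```text
tcp [2.6 0.8]
rack bottom near [-24.4 -54.7]
rack bottom near [ 33.6 -55. ]
rack top near [-25.  -55.3]
rack top near [ 34.3 -54.9]
holes [-14.1 -42.2]
holes [  4.  -43.4]
holes [ 22.1 -43.3]
holes [-13.5  11.3]
guide near 0.06 [-34.5 -58.6]
guide near 0.06 [-14.3 -59.9]
guide near 0.06 [ 21.7 -60. ]
guide near 0.06 [ 41.9 -61.3]
guide far 0.06 [-37.8  75.3]
guide far 0.06 [-13.1  74.7]
guide far 0.06 [21.8 74.5]
guide far 0.06 [45.6 72.9]
guide near 0.068 [-33.9 -63.5]
guide near 0.068 [-14.  -64.7]
guide near 0.068 [ 21.8 -64.8]
guide near 0.068 [ 41.7 -66.1]
guide far 0.068 [-37.2  69.2]
guide far 0.068 [-12.8  68.7]
guide far 0.068 [21.8 68.4]
guide far 0.068 [45.4 66.9]
plat [-25.1 -37.5]
plat [ 30.9 -41. ]
orange [  4.3 -59.1]
```

```bash
python3 - <<'E'
import cv2,numpy as np
i=cv2.imread("pics/side0.png");j=cv2.imread("pics/top0.png");k=cv2.imread("pics/t4.png")
f=lambda a,x,y,w,h,s:cv2.resize(a[y:y+h,x:x+w],None,fx=s,fy=s,interpolation=cv2.INTER_CUBIC)
o=np.zeros((600,800,3),np.uint8)
a=f(i,240,290,50,75,8);o[:600,:400]=a
b=f(j,365,212,66,50,6);o[:300,400:796]=b
b=f(k,365,205,66,50,6);o[300:,400:796]=b
cv2.imwrite("pics/c5.png",o)
E
```

```text
(no output)
```

View pics/c5.png

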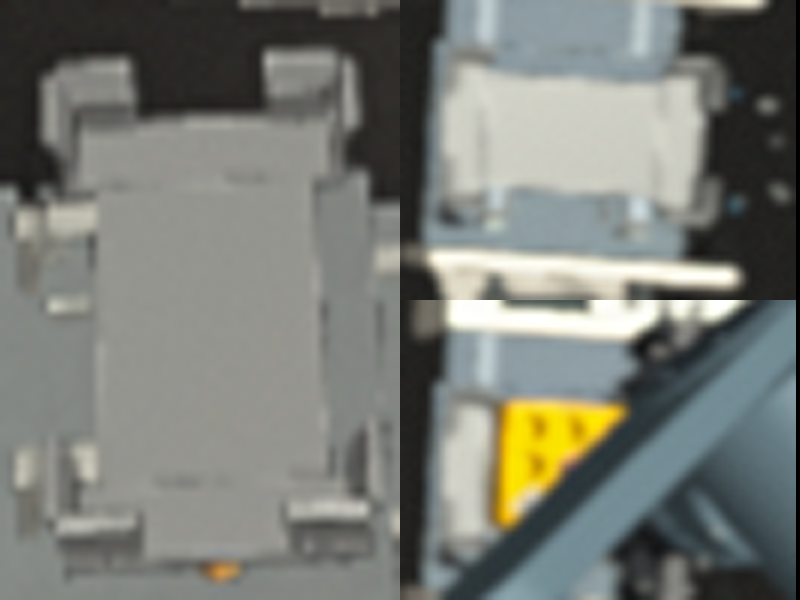

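```bash
python3 - <<'E'
from h import *
v=np.array([.422,-.303,-.053])
c,s=np.cos(v[2]),np.sin(v[2])
def inc(p): d=p[:2]-v[:2]; return np.round(1000*np.array([c*d[0]+s*d[1],-s*d[0]+c*d[1]]),1)
for z,l in((.046,[(145,557),(290,555),(80,122),(205,118),(330,118)]),(.068,[(60,520),(370,512),(60,60),(300,50)]),):
  for x,y in l: print(z,inc(ray("side",(x/8+240,y/8+290),z)))
# top: platform ends in crop
for x,y in [(440,60),(705,75),(700,220),(440,222)]: print("top guides",inc(ray("top",((x-400)/6+365,y/6+212),.06)))
E
```

```text
0.046 [-13.7 -63.9]
0.046 [ 21.6 -65.6]
0.046 [-28.9  66.1]
0.046 [ 4.4 65.2]
0.046 [37.7 63. ]
0.068 [-33.  -65.7]
0.068 [ 41.3 -68.2]
0.068 [-32.8  70.2]
0.068 [30.5 69.3]
top guides [32.7 71.5]
top guides [ 34.2 -61.8]
top guides [-38.8 -63.4]
top guides [-48.8  66.7]
```

```bash
python3 -c "
from h import *
go(.4242,-.3050,.080,-.053)"
```

```text
t 9.1 pos [ 0.4247 -0.3023  0.1587] F [ 0.1 -0.7 -1.6] op 0.707 gf 65.5 q6 -0.8
turn [0.0001 0.     0.0011] shift in now-axes [-0.0091 -0.0012  0.2623] in turned axes [-0.0091 -0.0011  0.2623]
```

```bash
python3 -m handwheel '[[0,0,0.001,-0.009,-0.001,0.03,0.5],[0,0,0,0,0,0.05,0.5],[0,0,0,0,0,0.05,0.5],[0,0,0,0,0,0.05,0.5],[0,0,0,0,0,0.04,0.5],[0,0,0,0,0,0.02,0.5],[0,0,0,0,0,0.01,0.5],[0,0,0,0,0,0.005,0.5]]' 
python3 -m handwheel '[[0,0,0,0,0,0.007,0.5],[0,0,0,0,0,0.007,0.5],[0,0,0,0,0,0.007,0.5],[0,0,0,0,0,0.007,0.5],[0,0,0,0,0,0.007,0.5],[0,0,0,0,0,0.005,0.5],[0,0,0,0,0,0,0.5],[0,0,0,0,0,0,0.5]]' 
python3 - <<'E'
from h import *
import cv2
go(.4242,-.3050,.0615,-.053)
i=ctrl.camera("side")
cv2.imwrite("pics/c6.png",cv2.resize(i[270:370,215:375],None,fx=5,fy=5,interpolation=cv2.INTER_CUBIC))
go(.4242,-.3050,.0615,-.053)
E
```

```text
time_s: 9.9
eef_pos: [0.4242, -0.3055, 0.0819]
eef_rot: [0.0, 0.726, 0.688, -0.0]
wrist_force: [-0.1, -0.4, -1.6]
opening: 0.707
grasp_force: 65.5
time_s: 10.7
eef_pos: [0.424, -0.3053, 0.0698]
eef_rot: [-0.0, 0.726, 0.688, -0.0]
wrist_force: [0.9, -0.0, -1.7]
opening: 0.712
grasp_force: 65.5
t 10.7 pos [ 0.424  -0.3053  0.0698] F [ 0.9 -0.  -1.7] op 0.712 gf 65.5 q6 -0.8
turn [-0.     -0.     -0.0001] shift in now-axes [0.001  0.0007 0.0276] in turned axes [0.001  0.0007 0.0276]
t 10.75 pos [ 0.424  -0.3053  0.0698] F [-0.2 -0.5 -1. ] op 0.712 gf 65.5 q6 -0.8
turn [ 0.      0.     -0.0001] shift in now-axes [0.0011 0.0006 0.0278] in turned axes [0.0011 0.0006 0.0278]
```

View pics/c6.png

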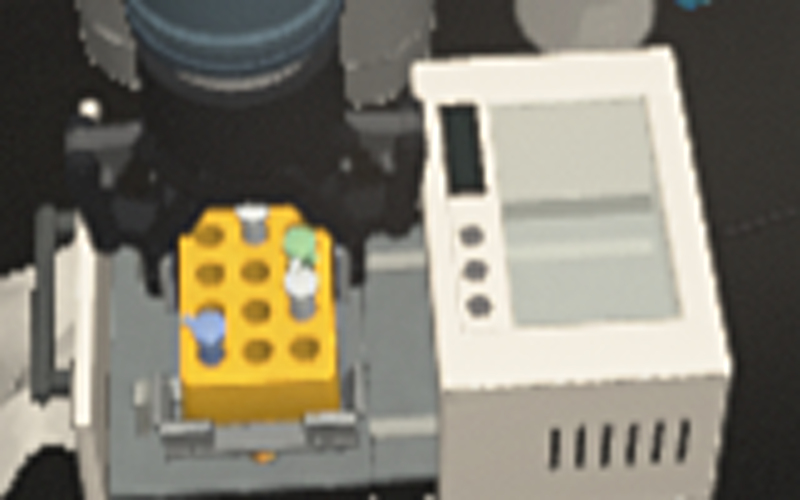

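The rack sits centred between the near guides (x 180–338 against 160–355 in the crop) and inside them, with no contact force. I'll lower the last 8 mm.

```bash
python3 -m handwheel '[[0,0,0,0,0,0.006,0.5],[0,0,0,0,0,0.006,0.5],[0,0,0,0,0,0.006,0.5],[0,0,0,0,0,0.005,0.5],[0,0,0,0,0,0.003,0.5],[0,0,0,0,0,0.0015,0.5],[0,0,0,0,0,0,0.5],[0,0,0,0,0,0,0.5]]'
```

```text
time_s: 11.55
eef_pos: [0.424, -0.3053, 0.0616]
eef_rot: [0.0, 0.726, 0.688, 0.0]
wrist_force: [0.8, -0.6, -0.9]
opening: 0.712
grasp_force: 65.5
```

```bash
python3 -m handwheel '[[0,0,0,0,0,0.003,0.5],[0,0,0,0,0,0.001,0.5],[0,0,0,0,0,0,0.5],[0,0,0,0,0,0,0.75],[0,0,0,0,0,0,0.8],[0,0,0,0,0,0,0.85],[0,0,0,0,0,0,0.85],[0,0,0,0,0,0,0.85]]'
python3 -m handwheel '[[0,0,0,0,0,0,0.85],[0,0,0,0,0,-0.01,0.85],[0,0,0,0,0,-0.03,0.85],[0,0,0,0,0,-0.06,0.85],[0,0,0,0,0,-0.1,0.85],[0,0,0,0,0,-0.1,0.85],[0,0,0,0,0,-0.08,0.85],[0,0,0,0,0,-0.04,0.85]]'
python3 - <<'E'
from h import *
import cv2
i=ctrl.camera("side");j=ctrl.camera("top")
cv2.imwrite("pics/s7.png",i);cv2.imwrite("pics/t7.png",j)
cv2.imwrite("pics/c7.png",np.vstack([cv2.resize(i[270:370,215:375],None,fx=5,fy=5,interpolation=cv2.INTER_CUBIC)]))
go(.4242,-.3050,.20,-.053)
E
```

```text
time_s: 12.35
eef_pos: [0.424, -0.3053, 0.0603]
eef_rot: [-0.0, 0.726, 0.688, -0.0]
wrist_force: [-0.9, 0.0, 0.8]
opening: 0.852
grasp_force: 0.0
time_s: 13.15
eef_pos: [0.425, -0.3063, 0.1897]
eef_rot: [0.002, 0.726, 0.688, -0.0]
wrist_force: [0.1, -1.2, 0.5]
opening: 0.847
grasp_force: 0.0
t 13.25 pos [ 0.4248 -0.3062  0.1886] F [ 0.6 -0.5  0.5] op 0.853 gf 0.0 q6 -0.8
turn [ 0.001  0.001 -0.   ] shift in now-axes [ 0.0038 -0.0022 -0.0381] in turned axes [ 0.0039 -0.0023 -0.0381]
```

View pics/c7.png

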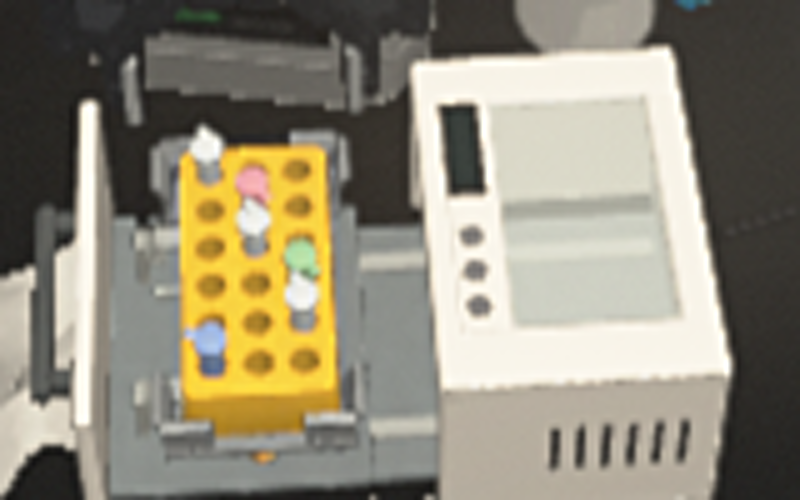

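```bash
python3 -m handwheel '[[0,0,0,0,0,0,0],[0,0,0,0,0,0,0],[0,0,0,0,0,0,0],[0,0,0,0,0,0,0],[0,0,0,0,0,0,0],[0,0,0,0,0,0,0],[0,0,0,0,0,0,0],[0,0,0,0,0,0,0]]' >/dev/null
python3 -c "
from h import *
go(.4153,-.3220,.10,-.053)"
```

```text
t 14.05 pos [ 0.424  -0.3053  0.1864] F [-0.3 -0.3  0.2] op -0.002 gf 0.0 q6 -0.8
turn [ 0.      0.     -0.0001] shift in now-axes [-0.0571 -0.026   0.2879] in turned axes [-0.0571 -0.026   0.2879]
```

```bash
python3 -m handwheel '[[0,0,0,-0.028,-0.013,0,0],[0,0,0,-0.029,-0.013,0.03,0],[0,0,0,0,0,0.06,0],[0,0,0,0,0,0.07,0],[0,0,0,0,0,0.06,0],[0,0,0,0,0,0.045,0],[0,0,0,0,0,0.022,0],[0,0,0,0,0,0,0]]' >/dev/null
python3 - <<'E'
from h import *
import cv2
go(.4153,-.3220,.087,-.053)
i=ctrl.camera("side")
cv2.imwrite("pics/c8.png",cv2.resize(i[270:370,215:375],None,fx=5,fy=5,interpolation=cv2.INTER_CUBIC))
E
```

```text
t 14.85 pos [ 0.4147 -0.3217  0.0992] F [ 0.8 -0.4 -0.9] op 0.0 gf 0.0 q6 -0.83
turn [-0.0004 -0.0004 -0.0002] shift in now-axes [-0.0008  0.0022  0.0406] in turned axes [-0.0008  0.0022  0.0406]
```

View pics/c8.png

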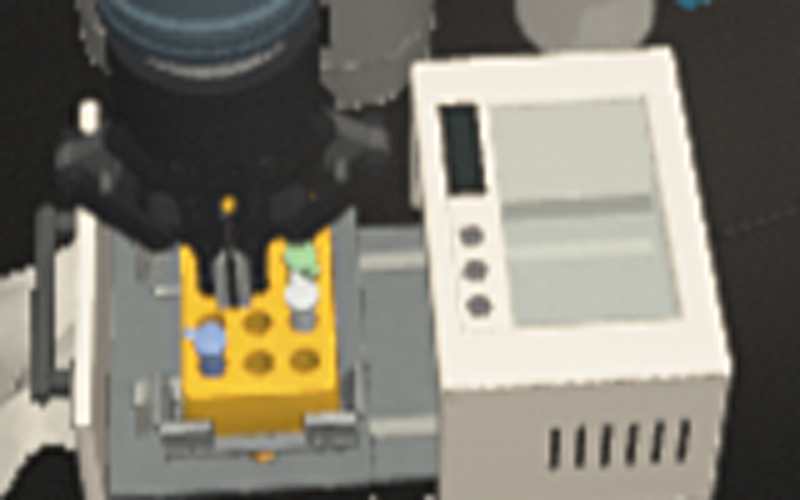

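The closed fingertips (crop ~(232,300)) hang over the clear patch, away from the tubes, so I'm pressing slowly.

```bash
python3 -m handwheel '[[0,0,0,0,0,0.01,0],[0,0,0,0,0,0.01,0],[0,0,0,0,0,0.006,0],[0,0,0,0,0,0.006,0],[0,0,0,0,0,0.006,0],[0,0,0,0,0,0.005,0],[0,0,0,0,0,0.005,0],[0,0,0,0,0,0.005,0]]' 
python3 -m handwheel '[[0,0,0,0,0,0.006,0],[0,0,0,0,0,0.006,0],[0,0,0,0,0,0.006,0],[0,0,0,0,0,0.006,0],[0,0,0,0,0,0.006,0],[0,0,0,0,0,0.004,0],[0,0,0,0,0,0,0],[0,0,0,0,0,0,0]]'
```

```text
time_s: 15.7
eef_pos: [0.4154, -0.322, 0.0847]
eef_rot: [0.0, 0.726, 0.688, -0.0]
wrist_force: [-1.3, 2.6, 6.8]
opening: -0.002
grasp_force: 3.3
time_s: 16.5
eef_pos: [0.4154, -0.322, 0.0747]
eef_rot: [0.0, 0.726, 0.688, -0.0]
wrist_force: [-2.2, 1.3, 6.2]
opening: -0.0
grasp_force: 3.2
```

```bash
python3 -m handwheel '[[0,0,0,0,0,0.006,0],[0,0,0,0,0,0.006,0],[0,0,0,0,0,0.003,0],[0,0,0,0,0,0,0],[0,0,0,0,0,0,0],[0,0,0,0,0,0,0],[0,0,0,0,0,0,0],[0,0,0,0,0,0,0]]'
```

```text
time_s: 17.3
eef_pos: [0.4154, -0.322, 0.0704]
eef_rot: [0.0, 0.726, 0.688, -0.0]
wrist_force: [-2.0, 1.8, 8.1]
opening: -0.002
grasp_force: 4.1
```

```bash
python3 -m handwheel '[[0,0,0,0,0,0.003,0],[0,0,0,0,0,0,0],[0,0,0,0,0,0,0],[0,0,0,0,0,0,0],[0,0,0,0,0,0,0],[0,0,0,0,0,0,0],[0,0,0,0,0,0,0],[0,0,0,0,0,0,0]]'
python3 -m handwheel '[[0,0,0,0,0,0.002,0],[0,0,0,0,0,0,0],[0,0,0,0,0,0,0],[0,0,0,0,0,0,0],[0,0,0,0,0,0,0],[0,0,0,0,0,0,0],[0,0,0,0,0,0,0],[0,0,0,0,0,0,0]]'
```

```text
time_s: 18.1
eef_pos: [0.4154, -0.322, 0.0695]
eef_rot: [0.0, 0.726, 0.688, -0.0]
wrist_force: [-2.0, 2.5, 9.2]
opening: -0.002
grasp_force: 4.3
time_s: 18.9
eef_pos: [0.4154, -0.3221, 0.0695]
eef_rot: [0.0, 0.726, 0.688, -0.0]
wrist_force: [-3.9, 3.6, 13.3]
opening: -0.001
grasp_force: 6.8
```

```bash
python3 -m handwheel '[[0,0,0,0,0,0,0],[0,0,0,0,0,0,0],[0,0,0,0,0,0,0],[0,0,0,0,0,0,0],[0,0,0,0,0,0,0],[0,0,0,0,0,0,0],[0,0,0,0,0,0,0],[0,0,0,0,0,0,0]]'
python3 -m handwheel '[[0,0,0,0,0,-0.004,0],[0,0,0,0,0,-0.004,0],[0,0,0,0,0,-0.004,0],[0,0,0,0,0,-0.004,0],[0,0,0,0,0,-0.002,0],[0,0,0,0,0,0,0],[0,0,0,0,0,0,0],[0,0,0,0,0,0,0]]'
```

```text
time_s: 19.7
eef_pos: [0.4154, -0.3221, 0.0694]
eef_rot: [0.0, 0.726, 0.688, -0.0]
wrist_force: [-3.8, 3.7, 14.1]
opening: -0.002
grasp_force: 6.8
time_s: 20.5
eef_pos: [0.4152, -0.3219, 0.0733]
eef_rot: [-0.0, 0.726, 0.688, 0.0]
wrist_force: [0.9, -0.6, -0.5]
opening: 0.001
grasp_force: 0.0
```

```bash
python3 -m handwheel '[[0,0,0,0,0,-0.03,0],[0,0,0,0,0,-0.06,0],[0,0,0,0,0,-0.08,0],[0,0,0,0,0,-0.08,0],[0,0,0,0,0,-0.08,0],[0,0,0,0,0,-0.06,0],[0,0,0,0,0,-0.03,0],[0,0,0,0,0,0,0]]' >/dev/null
python3 - <<'E'
from h import *
import cv2
go(.30,-.298,.2,-.053-np.pi/2)
v=np.array([.4242,-.3045,-.053]);c,s=np.cos(v[2]),np.sin(v[2])
def inc(p): d=p[:2]-v[:2]; return np.round(1000*np.array([c*d[0]+s*d[1],-s*d[0]+c*d[1]]),1)
for y in(225,370):
  print("bar",inc(ray("side",(33/5+215,y/5+270),.055)))
j=ctrl.camera("side");cv2.imwrite("pics/s9.png",j);i=cv2.imread("pics/s7.png")
for n,a in(("before",i),("after",j)):
    h=cv2.cvtColor(a,cv2.COLOR_BGR2HSV);m=cv2.inRange(h,(18,120,90),(32,255,255));m[:,:235]=0;m[:280]=0;m[370:]=0;m[:,300:]=0
    ys,xs=np.nonzero(m);print(n,len(xs),xs.min(),xs.max(),ys.min(),ys.max(),xs.mean(),ys.mean())
for z in(.046,.032,.0285): print(z,[np.round(proj("side",(.4242+a,-.3045+b,z+.03)),1) for a,b in((0,0),)])
E
```

```text
t 21.3 pos [ 0.4159 -0.3226  0.2012] F [ 0.3 -0.8 -0.3] op 0.0 gf 0.0 q6 -0.83
turn [1.100e-03 1.000e-04 4.999e-01] shift in now-axes [ 0.0614 -0.39    0.003 ] in turned axes [-0.39   -0.0614  0.004 ]
bar [-89.8  40.2]
bar [-87.4 -28.8]
before 1393 251 282 299 361 266.0064608758076 328.42928930366116
after 1352 251 282 303 360 266.521449704142 332.38831360946745
0.046 [array([264.8, 323.2])]
0.032 [array([265.1, 327.2])]
0.0285 [array([265.2, 328.2])]
```

```bash
python3 -m handwheel '[[0,0,0,0.0076,-0.0444,0,0],[0,0,0,0.0076,-0.0444,0,0],[0,0,0,0.0076,-0.0444,0,0],[0,0,0,0.0076,-0.0444,0,0],[0,0,0,0.0076,-0.0444,0,0],[0,0,0,0.0076,-0.0444,0,0],[0,0,0,0.0076,-0.0444,0,0],[0,0,0,0.0076,-0.0444,0,0]]' >/dev/null
python3 -m handwheel '[[0,0,0.042,0,0,0,0],[0,0,0.042,0,0,0,0],[0,0,0.042,0,0,0,0],[0,0,0.042,0,0,0,0],[0,0,0.042,0,0,0,0],[0,0,0.042,0,0,0,0],[0,0,0.042,0,0,0,0],[0,0,0.042,0,0,0,0]]' >/dev/null
python3 -m handwheel '[[0,0,0.042,0,0,0,0],[0,0,0.042,0,0,0,0],[0,0,0.042,0,0,0,0],[0,0,0.038,0,0,0,0],[0,0,0,0,0,0,0],[0,0,0,0,0,0,0],[0,0,0,0,0,0,0],[0,0,0,0,0,0,0]]' >/dev/null
python3 -c "
from h import *
go(.3104,-.2985,.062,-.053-np.pi/2)"
```

```text
t 23.75 pos [ 0.3097 -0.298   0.1996] F [-0.  -0.8  0.3] op 0.001 gf 0.0 q6 0.58
turn [ 0.     -0.      0.0004] shift in now-axes [0.0023 0.0014 0.4585] in turned axes [0.0023 0.0014 0.4585]
```

```bash
python3 -m handwheel '[[0,0,0,0,0,0.04,0],[0,0,0,0,0,0.07,0],[0,0,0,0,0,0.08,0],[0,0,0,0,0,0.08,0],[0,0,0,0,0,0.07,0],[0,0,0,0,0,0.04,0],[0,0,0,0,0,0.02,0],[0,0,0,0,0,0,0]]'
python3 -m handwheel '[[0,0,0,0,0,0.02,0],[0,0,0,0,0,0.02,0],[0,0,0,0,0,0.018,0],[0,0,0,0,0,0,0],[0,0,0,0.01,0,0,0],[0,0,0,0.01,0,0,0],[0,0,0,0.01,0,0,0],[0,0,0,0,0,0,0]]'
```

```text
time_s: 24.55
eef_pos: [0.3096, -0.2977, 0.0789]
eef_rot: [-0.001, 1.0, -0.027, -0.0]
wrist_force: [-0.9, 0.8, 0.0]
opening: 0.003
grasp_force: 0.0
time_s: 25.35
eef_pos: [0.3194, -0.2988, 0.0624]
eef_rot: [0.0, 1.0, -0.026, 0.0]
wrist_force: [-0.4, -0.7, 0.4]
opening: 0.001
grasp_force: 0.0
```

```bash
python3 -m handwheel '[[0,0,0,0.01,0,0,0],[0,0,0,0.01,0,0,0],[0,0,0,0.01,0,0,0],[0,0,0,0.01,0,0,0],[0,0,0,0.01,0,0,0],[0,0,0,0.01,0,0,0],[0,0,0,0.01,0,0,0],[0,0,0,0.01,0,0,0]]'
python3 -m handwheel '[[0,0,0,0.015,0,0,0],[0,0,0,0.015,0,0,0],[0,0,0,0.015,0,0,0],[0,0,0,0.015,0,0,0],[0,0,0,0.015,0,0,0],[0,0,0,0.015,0,0,0],[0,0,0,0.015,0,0,0],[0,0,0,0.015,0,0,0]]'
```

```text
time_s: 26.15
eef_pos: [0.3423, -0.2996, 0.0621]
eef_rot: [-0.0, 1.0, -0.026, -0.001]
wrist_force: [-5.1, 0.7, 4.9]
opening: -0.004
grasp_force: 2.7
time_s: 26.95
eef_pos: [0.3782, -0.3015, 0.0621]
eef_rot: [-0.0, 1.0, -0.026, -0.001]
wrist_force: [-5.7, 1.1, 4.6]
opening: 0.003
grasp_force: 2.7
```

```bash
python3 -m handwheel '[[0,0,0,0.015,0,0,0],[0,0,0,0.015,0,0,0],[0,0,0,0.015,0,0,0],[0,0,0,0.015,0,0,0],[0,0,0,0.015,0,0,0],[0,0,0,0.015,0,0,0],[0,0,0,0.015,0,0,0],[0,0,0,0.015,0,0,0]]'
python3 -m handwheel '[[0,0,0,0.015,0,0,0],[0,0,0,0.015,0,0,0],[0,0,0,0.015,0,0,0],[0,0,0,0.012,0,0,0],[0,0,0,0.01,0,0,0],[0,0,0,0.008,0,0,0],[0,0,0,0.007,0,0,0],[0,0,0,0.006,0,0,0]]'
```

```text
time_s: 27.75
eef_pos: [0.4141, -0.3033, 0.0621]
eef_rot: [-0.0, 1.0, -0.026, -0.001]
wrist_force: [-5.3, 0.7, 4.8]
opening: 0.003
grasp_force: 2.7
time_s: 28.55
eef_pos: [0.4404, -0.3047, 0.062]
eef_rot: [-0.0, 1.0, -0.026, -0.001]
wrist_force: [-5.5, 0.6, 4.7]
opening: 0.003
grasp_force: 2.6
```

```bash
python3 -m handwheel '[[0,0,0,0.006,0,0,0],[0,0,0,0.006,0,0,0],[0,0,0,0.006,0,0,0],[0,0,0,0.006,0,0,0],[0,0,0,0.006,0,0,0],[0,0,0,0.005,0,0,0],[0,0,0,0.004,0,0,0],[0,0,0,0.003,0,0,0]]'
```

```text
time_s: 29.35
eef_pos: [0.4526, -0.3053, 0.062]
eef_rot: [-0.001, 1.0, -0.026, -0.002]
wrist_force: [-8.5, -0.1, 7.7]
opening: -0.003
grasp_force: 4.6
```

```bash
python3 -m handwheel '[[0,0,0,0.003,0,0,0],[0,0,0,0.003,0,0,0],[0,0,0,0,0,0,0],[0,0,0,0,0,0,0],[0,0,0,0,0,0,0],[0,0,0,0,0,0,0],[0,0,0,0,0,0,0],[0,0,0,0,0,0,0]]'
```

```text
time_s: 30.15
eef_pos: [0.4527, -0.3053, 0.0619]
eef_rot: [-0.001, 1.0, -0.026, -0.003]
wrist_force: [-15.0, 1.3, 10.5]
opening: 0.003
grasp_force: 7.3
```

```bash
python3 -m handwheel '[[0,0,0,-0.01,0,0,0],[0,0,0,-0.04,0,0,0],[0,0,0,-0.06,0,0,0],[0,0,0,-0.08,0,0,0],[0,0,0,-0.08,0,0,0],[0,0,0,-0.04,0,-0.04,0],[0,0,0,0,0,-0.1,0],[0,0,0,0,0,-0.1,0]]'
python3 -m handwheel '[[0,0,0,0,0,-0.1,0],[0,0,0,0,0,-0.1,0],[0,0,0,-0.05,0,-0.1,0],[0,0,0,-0.05,0,-0.06,0],[0,0,0,0,0,0,0],[0,0,0,0,0,0,0],[0,0,0,0,0,0,0],[0,0,0,0,0,0,0]]'
python3 - <<'E'
from h import *
import cv2
s=ctrl.camera("side");t=ctrl.camera("top");cv2.imwrite("pics/sf.png",s)
h=cv2.cvtColor(s,cv2.COLOR_BGR2HSV);m=cv2.inRange(h,(15,60,60),(35,255,255))[270:370,280:375];print("yellow through window",(m>0).sum())
s0=cv2.imread("pics/side0.png");t0=cv2.imread("pics/top0.png")
for n,a,b,(x,y,w,hh) in(("petri top",t0,t,(250,215,28,28)),("beaker side",s0,s,(315,235,38,45)),("tape side",s0,s,(240,128,28,26)),("tape top",t0,t,(150,212,28,28))):
    print(n,np.abs(a[y:y+hh,x:x+w].astype(int)-b[y:y+hh,x:x+w]).mean().round(1))
# white panel/gap profile along a line through panel tops and housing front
print(cv2.cvtColor(s,cv2.COLOR_BGR2GRAY)[330,215:320].tolist())
E
```

```text
time_s: 30.95
eef_pos: [0.3614, -0.3001, 0.1342]
eef_rot: [-0.001, 1.0, -0.027, -0.0]
wrist_force: [0.6, -0.6, 0.6]
opening: -0.003
grasp_force: 0.0
time_s: 31.75
eef_pos: [0.3325, -0.2986, 0.2408]
eef_rot: [-0.001, 1.0, -0.026, -0.001]
wrist_force: [-0.2, 0.2, -0.6]
opening: -0.002
grasp_force: 0.0
yellow through window 735
petri top 1.0
beaker side 1.0
tape side 1.3
tape top 1.0
[175, 180, 183, 184, 184, 184, 189, 195, 198, 201, 202, 206, 209, 211, 211, 212, 214, 212, 212, 215, 217, 216, 207, 138, 130, 133, 133, 134, 134, 133, 133, 135, 134, 133, 131, 131, 131, 134, 135, 133, 133, 132, 132, 133, 132, 132, 135, 134, 133, 133, 132, 131, 133, 132, 132, 134, 135, 134, 132, 132, 133, 134, 133, 132, 133, 132, 132, 134, 134, 138, 138, 77, 77, 92, 89, 93, 132, 135, 136, 135, 108, 105, 217, 243, 244, 210, 172, 228, 239, 239, 239, 227, 242, 170, 121, 114, 114, 129, 222, 242, 241, 233, 211, 213, 215]
```

```bash
python3 -c "
from bench import ctrl
print(ctrl.hand_in())"
```

```text
the job is handed in; nothing more can be done
None
```

The job is handed in, at about 32 s of the 72 s allowed: the rack stands on the latched platform, the shuttle went in until it stopped hard with its panel against the housing, and image comparison shows the petri dish, tape and beaker unmoved. I did not check in the final image that all six tubes are still upright.

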